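# Refit the grind-setting knob on the hand grinder

## Robot

A 6-joint arm with a two-finger parallel gripper is mounted at the origin on the work surface. World frame = base frame: x ahead of the robot, y to its left, z up, the work surface at z = 0. Lengths are in m, angles in rad, forces in N, time in s.
With the tool pointing down it reaches from about 0.225 to 0.875 m from the base axis. Payload 3.4 kg.
Tool frame: the origin (TCP) lies at the very end of the fingers, on their centre line; the grasp point (between the pads) lies 19 mm behind it; y points along the fingers, x is the direction in which the jaws open and shut, and the axes are right-handed (so a half turn about y gives the same grasp; the last joint's range is limited). The gripper opens to 85 mm and grips with 20 to 120 N. Pads are 22 mm wide; open, the fingers measure 114 mm over their backs; the gripper's body (76 mm by 85 mm) begins 54 mm behind the grasp point. The pads swing forward as they close: fully open they stand 13 mm farther back than shut.
Start: joints at [-0.121, 0.276, 1.505, -0, 1.361, -0.121], TCP at [0.575, -0, 0.231] pointing down, gripper open.
Joint ranges: [-2.89, 2.89], [-0.75, 2.08], [0.22, 2.7], [-1.18, 4.32], [0.11, 2.71], [-2.7, 2.7]. Speed limits (rad/s): [2.57, 2.57, 3.14, 3.14, 3.14, 3.14].

## Interface

Orientations are given as [roll, pitch, yaw] about the fixed x, y, z axes, in that order (R = Rz(yaw) Ry(pitch) Rx(roll)).
In Python, from cell import env gives the robot as it stands.
- The arm moves only by the shell command python3 -m creep 'ROWS' [OPENING] [FORCE]. ROWS is JSON, a list that holds one entry, the list of rows, each a list of 6 numbers: the shift along the tool's x, y, z in cm, then the turn, a rotation vector about the tool's x, y, z in degrees. A call has 1 to 10 rows; each row is the pose to reach, as a shift and turn from the pose commanded when the call began, along the tool's axes at that moment; what a row does not reach only later rows make up. A row lasts 1/12 s, in which the tool goes at most 41.7 mm and 7.16 degrees, less where a joint would pass 70% of its speed; a pose out of reach is approached as far as the arm can. A call with a gripper value outside its range is refused whole. OPENING is the opening, from 0 (shut) to 1 (fully open), set as the call begins (- or left out, the last holds). The fingers move at their own pace and stop on an object; FORCE is the grip in N (left out, the last holds). Time passes only in rows, so rows that repeat a pose let the fingers close. It gives the time, the measured TCP pose, the force and the opening at its end, in the units of the state.
- env.sense(): the state, without advancing time (a new reading comes with each control period).
- env.capture(name): name is "scene" or "side" or "wrist"; returns the picture (400x640x3 uint8, red, green, blue); there is no depth.
- env.camera_info(name): a dict with "fx", "fy", "cx", "cy" (pixels), "dist_coeffs" ([k1, k2, p1, p2, k3] as OpenCV has them; the pictures are not rectified), "extrinsics" (4x4, takes a point from camera to world coordinates); the wrist camera has in their place "hand_eye" (4x4, takes a point from camera to tool coordinates, whose origin is the TCP and whose axes are the tool frame's). Camera axes: x right, y down, z forward; pixel columns grow to the right and rows downward; lengths in m; the calibration is good to about 2 mm. A picture is of the moment at which its call begins: read the wrist's pose just before it. camera_info takes no time and is no camera call.
- env.close_job(): hands the job in, once; it reports no verdict.
The state is a dict: "time_s": time; "joint_positions": joint angles; "qvel": joint speeds; "effort": joint torques, N m; "tcp_pos": TCP position; "ee_rot": TCP orientation; "contact_force": force on the tool from outside, world axes, zero at the start; "ft_torque": the same for the moment, N m; "width": finger opening in m.
Only numpy, scipy, OpenCV 4.12 (cv2) and the standard library are available. Lean on these libraries where they do the work, as an engineer would, in place of code of your own. Each camera call takes 0.05 s, during which the arm holds its last target. There are 200 camera calls.

## Task

After cleaning, refit the grind-setting knob (black, with an orange bar, on the saucer) on the cream hand grinder that stands upside down in its stand. Set it upright on the end of the brass tongue with its bar an eighth to a quarter of a turn out of line and pause there half a second, then turn it into line and press until it drops fully home on the black end plate, and let go. Leave the puck tin and the funnel where they stand.

Things in the scene. Friction and masses are not known exactly. Their poses are not given: they have to be found in the camera images.
- knob_center (a point): Knob's centre. Stands upright on a white saucer (150 wide, rim 18 high, floor 5 up). 66 mm high; z up, x along bar and slot. Orange bar 52 (x) x 16 (y), from 3 to 33 above centre: grip it across its width. Black disc 68 wide, from 3 below to 3 above centre. Sleeve 58 (x) x 30 (y) from there to 33 below, with a slot open below: 46 (x) x 18 (y), 30 deep. Half turns are alike.
- shaft (a point): Foot of the brass tongue, mid black end plate (68 mm wide, 140 above counter) atop the fixed, upended cream grinder; its stand is 112 wide. z up, x along tongue. Tongue: rigid, 26 high, 36 (x) x 8 (y), top edge rounded. Slot fits over it with 5 mm play each side, about 15 deg in turn. Knob's centre is 59 above this point when crosswise on the tongue's end, 33 when home. Half turns are alike.
- tin_center (a point): Bystander: centre of a closed puck tin, grey, round, 70 mm wide, 62 mm high, with a teal twist cap that has a teal bar across it. Loose; leave alone.
- funnel_center (a point): Bystander: centre (half-way up) of a black funnel standing mouth down, 92 mm wide, 85 mm high. Loose; leave alone. (A fixed steel knock box, 140 mm wide, 105 mm high, stands beyond the work, far right as the robot sees it.)
Mind the look-alikes: they are no part of the job. What is shaped like the part that bears knob_center but brown or pink is not meant.

How it is judged:
By the outcome, as a careful person would: the job done as asked, in the order asked, and still so for the second after the job is handed in, with the robot touching nothing.
It also fails if it takes over 45 s, if anything falls off the work surface, if the arm or the gripper's body presses on something with over 40 N, if the wrist force passes 120 N, or if a joint passes its speed limit or range.

## Working session

There is one attempt and no reset: what is moved stays moved. The work goes in short steps, Python scripts to look and compute and a shell command to move; the robot and the scene stay as the last step left them, time stands still between calls to the robot, and variables do not carry over. Pictures are saved under pics/ and viewed, about 8 in all and at most 12, crops included, and the job is handed in when it is done.

```bash
ls; mkdir -p pics; python3 - <<'E'
from cell import env
import cv2, numpy as np
for n in("scene","side","wrist"):
    im=env.capture(n); cv2.imwrite(f"pics/{n}0.png",im[:,:,::-1])
    c=env.camera_info(n); print(n,{k:np.round(v,4).tolist() for k,v in c.items()})
s=env.sense(); print({k:np.round(v,4).tolist() for k,v in s.items()})
a=cv2.imread("pics/scene0.png");b=cv2.imread("pics/side0.png")
E
```

```text
pics
scene {'fx': 405.7868, 'fy': 405.7868, 'cx': 323.0105, 'cy': 202.4874, 'dist_coeffs': [-0.1055, 0.0, 0.0, 0.0, 0.0], 'extrinsics': [[0.8005, 0.4402, -0.4066, 1.0346], [0.599, -0.5672, 0.5652, -0.6118], [0.0182, -0.6961, -0.7178, 0.9512], [0.0, 0.0, 0.0, 1.0]]}
side {'fx': 426.6357, 'fy': 426.6357, 'cx': 317.4125, 'cy': 203.9733, 'dist_coeffs': [0.0192, 0.0, 0.0, 0.0, 0.0], 'extrinsics': [[-0.7329, -0.3296, 0.5952, -0.1272], [-0.6804, 0.3549, -0.6412, 0.8164], [0.0001, -0.8749, -0.4844, 0.6516], [0.0, 0.0, 0.0, 1.0]]}
wrist {'fx': 353.9654, 'fy': 353.9654, 'cx': 317.1304, 'cy': 202.2673, 'dist_coeffs': [-0.0775, 0.0, 0.0, 0.0, 0.0], 'hand_eye': [[1.0, -0.0005, 0.0006, -0.0001], [-0.0007, -0.31, 0.9508, -0.1434], [-0.0003, -0.9508, -0.31, 0.0795], [0.0, 0.0, 0.0, 1.0]]}
{'time_s': 0.15, 'joint_positions': [-0.121, 0.2765, 1.5059, 0.0, 1.3607, -0.121], 'qvel': [0.0003, -0.0034, -0.0035, -0.0004, -0.001, 0.0007], 'effort': [0.001, -41.7144, -24.6032, -0.0001, 0.0076, -0.0], 'tcp_pos': [0.5746, 0.0, 0.2306], 'ee_rot': [-1.5706, 0.0014, -0.0], 'contact_force': [-0.0172, -0.3421, -0.4217], 'ft_torque': [0.0215, 0.0018, 0.0009], 'width': 0.0851}
```

View pics/scene0.png

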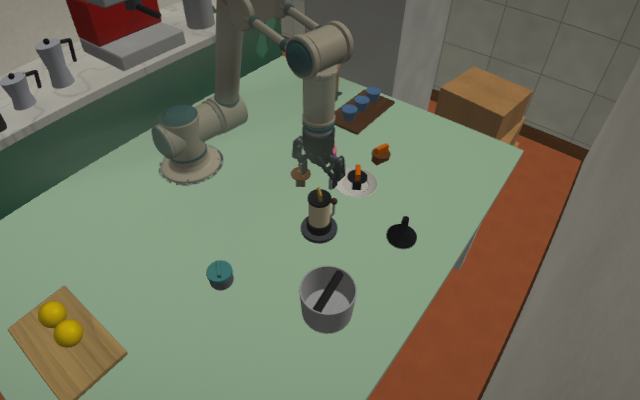

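View pics/side0.png

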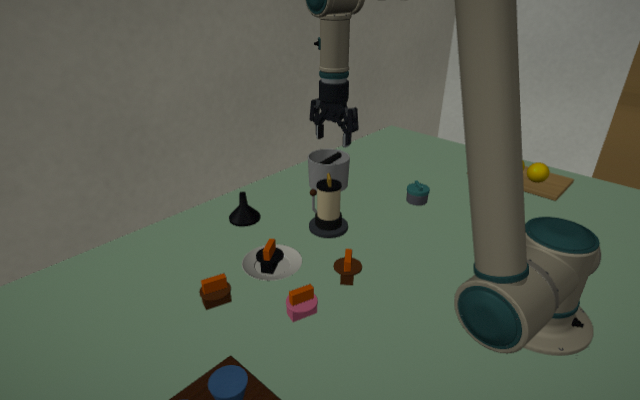

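The scene picture shows the black knob with its orange bar on the saucer at (357,178), and the grinder with its brass tongue at (319,195). The funnel is at (402,235), the tin at (220,272) and the knock box at (328,298).
Knob-shaped candidates in the side picture are black on the saucer (268,255), brown (215,290), pink (302,300) and brown (347,268). Only the first is black and on the saucer, so that is the one. I'll confirm it in an enlarged crop.

```bash
cat > h.py <<'E'
import cv2, numpy as np
from cell import env
from scipy.spatial.transform import Rotation as Rn
def pose(s=None):
    s=s or env.sense(); T=np.eye(4); T[:3,:3]=Rn.from_euler('xyz',s['ee_rot']).as_matrix(); T[:3,3]=s['tcp_pos']; return T
def cam(n,T=None):
    c=env.camera_info(n); K=np.array([[c['fx'],0,c['cx']],[0,c['fy'],c['cy']],[0,0,1.]])
    E=np.array(c['extrinsics']) if n!='wrist' else T@np.array(c['hand_eye'])
    return K,np.array(c['dist_coeffs']),E
def ray(C,uv):
    K,d,E=C; p=cv2.undistortPoints(np.array(uv,float).reshape(-1,1,2),K,d).reshape(-1,2)
    r=np.c_[p,np.ones(len(p))]@E[:3,:3].T; return E[:3,3],r/np.linalg.norm(r,axis=1)[:,None]
def plane(C,uv,z):
    o,r=ray(C,uv); return o+r*((z-o[2])/r[:,2])[:,None]
def tri(C1,u1,C2,u2):
    o1,r1=ray(C1,u1);o2,r2=ray(C2,u2);a=r1[0];b=r2[0]
    t=np.linalg.lstsq(np.c_[a,-b],o2-o1,rcond=None)[0];p=o1+a*t[0];q=o2+b*t[1]
    return (p+q)/2,np.linalg.norm(p-q)
def proj(C,P):
    K,d,E=C; W=np.linalg.inv(E); return cv2.projectPoints(np.array(P,float).reshape(-1,1,3),cv2.Rodrigues(W[:3,:3])[0],W[:3,3],K,d)[0].reshape(-1,2)
def orange(im): # rgb
    h=cv2.cvtColor(im,cv2.COLOR_RGB2HSV); return cv2.inRange(h,(6,190,120),(18,255,255))
def brass(im):
    h=cv2.cvtColor(im,cv2.COLOR_RGB2HSV); return cv2.inRange(h,(17,110,90),(32,255,255))
def blobs(m,amin=8):
    n,l,s,c=cv2.connectedComponentsWithStats(m)
    return [(np.round(c[i],1).tolist(),s[i].tolist()) for i in range(1,n) if s[i][4]>=amin]
E
python3 - <<'E'
from h import *
S={n:cv2.imread(f"pics/{n}0.png")[:,:,::-1].copy() for n in("scene","side","wrist")}
for n in S: print(n,"or",blobs(orange(S[n])),"br",blobs(brass(S[n])))
a=cv2.resize(S["side"][150:325,190:390],None,fx=3,fy=3,interpolation=cv2.INTER_CUBIC)[:,:,::-1]
cv2.imwrite("pics/crop_side.png",a)
E
```

```text
scene or [([381.6, 146.7], [376, 144, 12, 6, 36]), ([357.7, 170.0], [355, 165, 6, 10, 44])] br [([513.7, 121.9], [513, 119, 3, 7, 9]), ([319.4, 191.1], [318, 187, 4, 9, 24]), ([66.3, 344.6], [8, 286, 119, 114, 7276])]
side or [([268.3, 244.8], [264, 239, 10, 13, 65]), ([347.6, 255.4], [345, 249, 7, 14, 75]), ([212.5, 278.5], [201, 274, 24, 11, 88]), ([298.7, 290.6], [289, 285, 24, 16, 109])] br [([620.2, 124.6], [606, 110, 34, 30, 407]), ([627.6, 134.2], [626, 132, 4, 6, 12]), ([543.6, 180.2], [523, 161, 50, 37, 1004]), ([327.8, 176.8], [327, 173, 3, 9, 20])]
wrist or [([82.9, 2.0], [77, 0, 13, 7, 52])] br [([284.9, 158.2], [257, 134, 54, 48, 1026])]
```

View pics/crop_side.png

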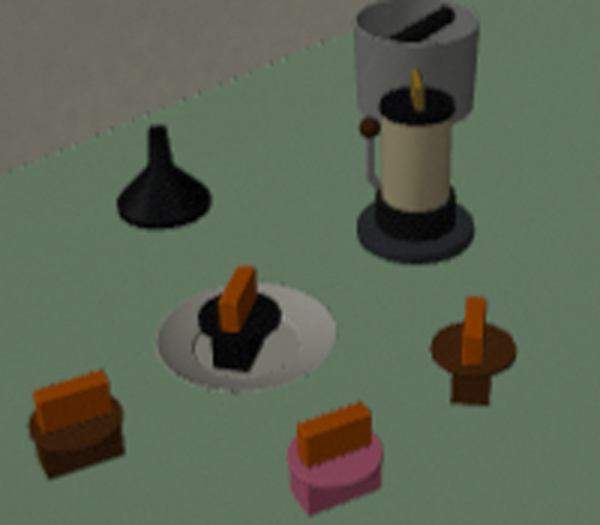

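View pics/wrist0.png

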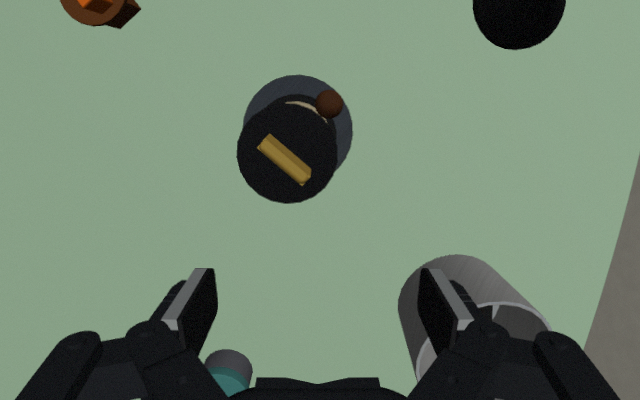

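The crop confirms the target: the only black one, on the saucer, at side pixels (268,255). The wrist picture shows the tongue at (285,158), with the fingers' centre line near column 317. Next I'll triangulate.

```bash
python3 - <<'E'
from h import *
A,B=cam("scene"),cam("side")
print("knob bar",tri(A,[357.7,170],B,[268.3,244.8]))
print("tongue",tri(A,[319.4,191.1],B,[327.8,176.8]))
for n,u in((A,[357.7,170]),(B,[268.3,244.8])): print(plane(n,[u],.056))
W=cam("wrist",pose())
im=cv2.imread("pics/wrist0.png")[:,:,::-1].copy();m=brass(im)
c=max(cv2.findContours(m,0,1)[0],key=cv2.contourArea);r=cv2.minAreaRect(c);bp=cv2.boxPoints(r);print(r,bp.tolist())
P=plane(W,bp,.166);print(np.round(P,4));
print("t center",plane(W,[r[0]],.16)); e=sorted([(P[1]-P[0])[:2],(P[2]-P[1])[:2]],key=np.linalg.norm); print([np.linalg.norm(x) for x in e],np.degrees(np.arctan2(e[1][1],e[1][0])))
# base disc centre: tin, funnel rough
print("tin",tri(A,[220,272],B,[417,193]),"funnel foot",plane(A,[[402,237]],0.02),plane(B,[[244,216]],.02))
E
```

```text
knob bar (array([0.53642015, 0.27344143, 0.06898254]), np.float64(0.0020309100487138246))
tongue (array([0.55439872, 0.03937719, 0.16252327]), np.float64(0.0026504967148218168))
[[0.52847293 0.28556495 0.056     ]]
[[0.55224001 0.26178542 0.056     ]]
((285.4590148925781, 159.04917907714844), (59.409114837646484, 18.69338607788086), 39.80556869506836) [[256.6557312011719, 147.21311950683594], [268.6229553222656, 132.8524627685547], [314.2622985839844, 170.88523864746094], [302.2950744628906, 185.2458953857422]]
[[0.5388 0.0459 0.166 ]
 [0.5462 0.0543 0.166 ]
 [0.5728 0.0316 0.166 ]
 [0.5655 0.0226 0.166 ]]
t center [[0.55509703 0.03761094 0.16      ]]
[np.float64(0.011207795720855639), np.float64(0.03499688834453993)] -40.58119843798814
tin (array([ 0.45212458, -0.26945636,  0.0325423 ]), np.float64(0.002946528847547021)) funnel foot [[0.77895272 0.15119216 0.02      ]] [[0.75621063 0.17837423 0.02      ]]
```

```bash
python3 -m creep '[[[-4,0,22,0,0,0],[-4,0,22,0,0,0],[-4,0,22,0,0,0],[-4,0,22,0,0,0],[-4,0,22,0,0,0],[-4,0,22,0,0,0],[-4,0,22,0,0,0],[-4,0,22,0,0,0],[-4,0,22,0,0,0]]]' 0.6 30; python3 - <<'E'
from h import *
T=pose();im=env.capture("wrist");cv2.imwrite("pics/wrist1.png",im[:,:,::-1]);np.save("T1.npy",T)
print(np.round(T,4).tolist(),env.sense()['time_s'])
m=orange(im)
print(blobs(m,30)); W=cam("wrist",T)
for c in cv2.findContours(m,0,1)[0]:
    if cv2.contourArea(c)<100: continue
    r=cv2.minAreaRect(c);P=plane(W,cv2.boxPoints(r),.071);e=sorted([(P[1]-P[0])[:2],(P[2]-P[1])[:2]],key=np.linalg.norm)
    print(r[0],P.mean(0),[np.linalg.norm(x) for x in e],np.degrees(np.arctan2(e[1][1],e[1][0])))
E
```

```text
time_s: 0.9
tcp_pos: [0.5351, 0.2192, 0.2311]
ee_rot: [-1.572, 0.0, -0.0]
contact_force: [0.0, -0.2, 0.3]
width: 0.0508
[[1.0, -0.0002, 0.0001, 0.5351], [-0.0001, -0.0011, 1.0, 0.2192], [-0.0002, -1.0, -0.0011, 0.2311], [0.0, 0.0, 0.0, 1.0]] 0.95
[([116.1, 47.6], [103, 16, 28, 65, 1068]), ([316.8, 117.7], [294, 88, 46, 61, 1118]), ([152.8, 222.3], [125, 196, 56, 55, 1514])]
(152.73187255859375, 222.2810821533203) [0.3812698 0.1794937 0.071    ] [np.float64(0.030633727328092046), np.float64(0.04937915297382834)] -54.437741578167135
(316.95391845703125, 117.83370971679688) [0.53520777 0.27380859 0.071     ] [np.float64(0.015178649350724363), np.float64(0.05062380280194705)] -57.85173222254414
(115.95660400390625, 47.898109436035156) [0.3697939  0.33249777 0.071     ] [np.float64(0.014760870093281395), np.float64(0.05082729674952564)] 70.61394843540099
```

View pics/wrist1.png

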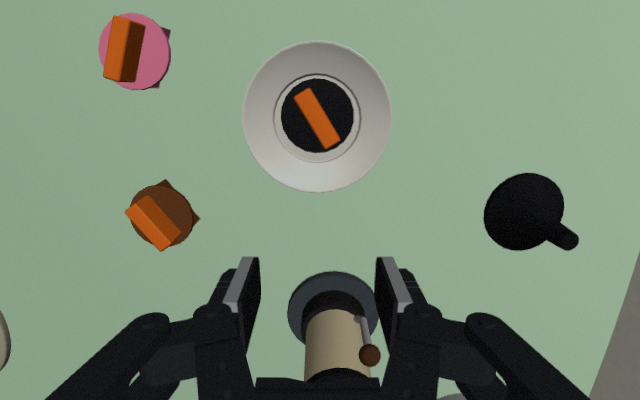

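The wrist picture shows the knob on the saucer at (317,118). At the bar's top height it measures 15 x 51 mm against 16 x 52 given, so the height is right. The knob is at (0.535, 0.274) with its bar at -57.9°. The tongue is at (0.555, 0.038), at -40.6°. To grasp, I turn the tool +32° and descend.

```bash
python3 -m creep '[[[0,4,5.4,0,-16,0],[0,13,5.4,0,-32,0],[0,13,5.4,0,-32,0],[0,13,5.4,0,-32,0],[0,13,5.4,0,-32,0],[0,13,5.4,0,-32,0],[0,13,5.4,0,-32,0],[0,13,5.4,0,-32,0]]]' 0.5 && python3 - <<'E'
from h import *
T=pose();im=env.capture("wrist");cv2.imwrite("pics/wrist2.png",im[:,:,::-1])
print(np.round(T,4).tolist(),env.sense()['time_s'])
m=orange(im); W=cam("wrist",T)
for c in cv2.findContours(m,0,1)[0]:
    if cv2.contourArea(c)<100: continue
    r=cv2.minAreaRect(c);P=plane(W,cv2.boxPoints(r),.071);e=sorted([(P[1]-P[0])[:2],(P[2]-P[1])[:2]],key=np.linalg.norm)
    print(r[0],P.mean(0),[np.linalg.norm(x) for x in e],np.degrees(np.arctan2(e[1][1],e[1][0])))
E
```

```text
time_s: 1.62
tcp_pos: [0.5364, 0.2733, 0.1024]
ee_rot: [-1.572, -0.002, 0.556]
contact_force: [-0.5, 0.3, 0.8]
width: 0.0427
[[0.8496, 0.0023, -0.5274, 0.5364], [0.5274, 0.0006, 0.8496, 0.2733], [0.0023, -1.0, -0.0007, 0.1024], [0.0, 0.0, 0.0, 1.0]] 1.6667
(314.9999694824219, 234.99996948242188) [0.53395904 0.27501058 0.071     ] [np.float64(0.014375203451475556), np.float64(0.05379987764509838)] -57.55683176750909
(23.499996185302734, 226.49996948242188) [0.39089873 0.19108101 0.071     ] [np.float64(0.029038249468117006), np.float64(0.05916327432645981)] 104.41154382071879
(54.5, 5.0) [0.36820157 0.31027511 0.071     ] [np.float64(0.004455250162940983), np.float64(0.009896923164820737)] 27.241056175625797
```

View pics/wrist2.png

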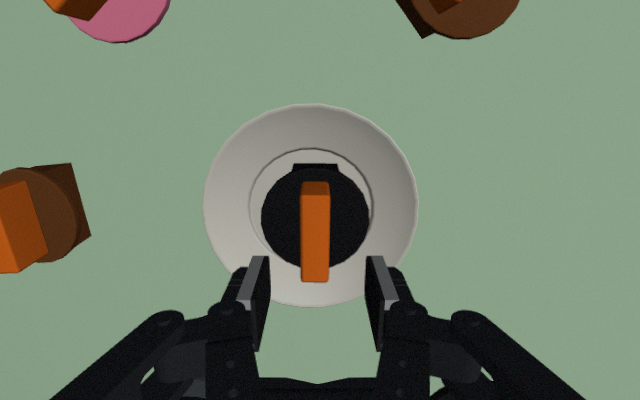

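The bar at (315,235) sits centred and parallel between the fingers. I'll descend and grip.

```bash
python3 -m creep '[[[0,2.7,0.1,0,0,0],[0,5.4,0.1,0,0,0],[0,5.4,0.1,0,0,0],[0,5.4,0.1,0,0,0]]]' && python3 -m creep '[[[0,0,0,0,0,0],[0,0,0,0,0,0],[0,0,0,0,0,0],[0,0,0,0,0,0],[0,0,0,0,0,0],[0,0,0,0,0,0]]]' 0 60
```

```text
time_s: 2.0
tcp_pos: [0.534, 0.2743, 0.0472]
ee_rot: [-1.571, 0.002, 0.558]
contact_force: [-0.3, -0.0, 1.2]
width: 0.0427
time_s: 2.5
tcp_pos: [0.5358, 0.2753, 0.0492]
ee_rot: [-1.572, -0.004, 0.559]
contact_force: [-0.9, 0.3, 6.8]
width: 0.0148
```

```bash
python3 -m creep '[[[0,-1,0,0,0,0],[0,-4,0,0,0,0],[0,-8,0,0,0,0],[0,-12,0,0,0,0],[0,-16,0,0,0,0],[0,-19,0,0,0,0],[0,-22,0,0,0,0],[0,-22,0,0,0,0],[0,-22,0,0,0,0]]]' && python3 - <<'E'
from h import *
T=pose();im=env.capture("wrist");cv2.imwrite("pics/wrist3.png",im[:,:,::-1])
im=env.capture("side");cv2.imwrite("pics/side3.png",im[:,:,::-1])
print(blobs(orange(im)))
a=cv2.imread("pics/wrist3.png");b=cv2.resize(im[80:280,190:390,::-1],(400,400))
cv2.imwrite("pics/m3.png",cv2.resize(np.hstack([a,b]),(800,308)))
print(np.round(T,4).tolist(),env.sense()['time_s'],env.sense()['contact_force'],env.sense()['width'])
E
```

```text
time_s: 3.25
tcp_pos: [0.5351, 0.2751, 0.27]
ee_rot: [-1.572, -0.005, 0.559]
contact_force: [-0.4, -0.2, -2.3]
width: 0.0148
[([260.9, 161.9], [257, 157, 8, 9, 37]), ([347.5, 255.3], [345, 249, 6, 13, 72]), ([212.5, 278.4], [201, 274, 24, 10, 80]), ([299.9, 289.7], [289, 285, 24, 11, 95])]
[[0.848, 0.0046, -0.53, 0.5351], [0.53, 0.0017, 0.848, 0.2751], [0.0047, -1.0, -0.001, 0.27], [0.0, 0.0, 0.0, 1.0]] 3.35 [-0.3680523  -0.5777093  -2.06520085] 0.01493218904229088
```

View pics/m3.png

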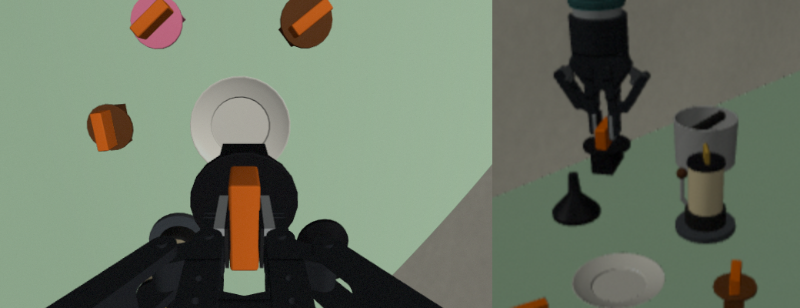

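The knob is held upright with the bar between the pads, at wrist (245,215) in the composite, and the saucer is empty. Next I carry it over the tongue with the tool at yaw -18°, about 67° out of line.

```bash
python3 -m creep '[[[-1,0,-2,0,5,0],[-2.5,0,-5,0,11,0],[-4.2,0,-8.2,0,18,0],[-6,0,-11.8,0,25,0],[-7.8,0,-15.2,0,32,0],[-9.4,0,-18.4,0,39,0],[-10.8,0,-21.1,0,46,0],[-10.8,0,-21.1,0,50,0],[-10.8,0,-21.1,0,50,0],[-10.8,0,-21.1,0,50,0]]]' && python3 - <<'E'
from h import *
A,B=cam("scene"),cam("side");im={}
for n in("scene","side"):
    im[n]=env.capture(n);cv2.imwrite(f"pics/{n}4.png",im[n][:,:,::-1]);print(n,blobs(orange(im[n])),blobs(brass(im[n])))
s=env.sense();print(np.round(s['tcp_pos'],4),np.round(s['ee_rot'],4),s['contact_force'],s['time_s'])
cv2.imwrite("pics/m4.png",np.hstack([cv2.resize(im["scene"][120:250,250:380,::-1],(400,400)),cv2.resize(im["side"][110:240,260:390,::-1],(400,400))]))
E
```

```text
time_s: 4.18
tcp_pos: [0.5538, 0.0387, 0.2656]
ee_rot: [-1.571, 0.004, -0.313]
contact_force: [0.1, 0.2, -0.9]
width: 0.0152
scene [([381.6, 146.7], [376, 144, 12, 6, 36]), ([315.1, 158.6], [312, 156, 7, 6, 25]), ([300.4, 166.3], [299, 162, 4, 10, 32])] [([521.9, 103.9], [521, 102, 3, 6, 8]), ([319.5, 191.1], [318, 187, 4, 9, 23]), ([66.2, 344.5], [8, 286, 119, 114, 7269])]
side [([321.5, 134.9], [320, 132, 7, 8, 19]), ([347.5, 255.4], [345, 249, 6, 14, 73]), ([212.6, 278.4], [201, 274, 24, 10, 83]), ([299.3, 290.2], [289, 285, 24, 16, 102])] [([622.9, 115.0], [620, 113, 6, 6, 10]), ([616.7, 122.1], [609, 116, 20, 15, 82]), ([550.2, 181.6], [537, 163, 36, 35, 666]), ([474.2, 170.7], [468, 164, 11, 13, 89]), ([327.9, 176.4], [327, 173, 3, 7, 18])]
[0.5541 0.0395 0.2663] [-1.5709  0.0022 -0.3117] [-0.82005646  0.19782853 -0.77451116] 4.2833
```

View pics/m4.png

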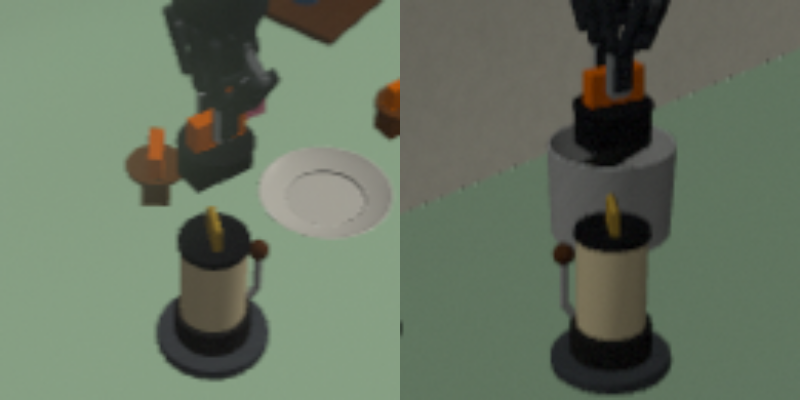

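Both views show the knob over the tongue, crosswise. I'll come down to just above contact, then in small steps.

```bash
python3 -m creep '[[[0.1,2,0,0,0,0],[0.1,4,0,0,0,0],[0.1,5,0,0,0,0],[0.1,5,0,0,0,0],[0.1,5,0,0,0,0]]]' && python3 -m creep '[[[0,0.2,0,0,0,0],[0,0.4,0,0,0,0],[0,0.6,0,0,0,0],[0,0.6,0,0,0,0]]]'
```

```text
time_s: 4.7
tcp_pos: [0.5554, 0.0391, 0.217]
ee_rot: [-1.571, 0.001, -0.313]
contact_force: [-0.4, -0.3, -0.6]
width: 0.0149
time_s: 5.03
tcp_pos: [0.5557, 0.0384, 0.2115]
ee_rot: [-1.571, -0.0, -0.314]
contact_force: [-0.3, 1.0, -0.6]
width: 0.015
```

```bash
python3 -m creep '[[[0,0.15,0,0,0,0],[0,0.3,0,0,0,0],[0,0.3,0,0,0,0]]]'
```

```text
time_s: 5.28
tcp_pos: [0.5561, 0.0383, 0.2099]
ee_rot: [-1.57, -0.002, -0.314]
contact_force: [-1.2, -1.1, 6.1]
width: 0.0149
```

Contact came at TCP z = 0.2099, with 0.210 predicted. I'll pause 0.75 s here.

```bash
python3 -m creep '[[[0,0,0,0,0,0],[0,0,0,0,0,0],[0,0,0,0,0,0],[0,0,0,0,0,0],[0,0,0,0,0,0],[0,0,0,0,0,0],[0,0,0,0,0,0],[0,0,0,0,0,0],[0,0,0,0,0,0]]]' && python3 -m creep '[[[0,0,0,0,-7,0],[0,0,0,0,-14,0],[0,0,0,0,-21,0],[0,0,0,0,-28,0],[0,0,0,0,-35,0],[0,0,0,0,-42,0],[0,0,0,0,-49,0],[0,0,0,0,-56,0],[0,0,0,0,-63,0],[0,0,0,0,-67,0]]]' && python3 -m creep '[[[0,0,0,0,0,0],[0,0,0,0,0,0]]]'
```

```text
time_s: 6.03
tcp_pos: [0.5561, 0.0383, 0.2099]
ee_rot: [-1.57, -0.002, -0.314]
contact_force: [-1.8, 0.7, 6.1]
width: 0.0149
time_s: 6.87
tcp_pos: [0.5557, 0.0383, 0.2084]
ee_rot: [-1.571, -0.0, 0.86]
contact_force: [-0.1, 0.5, -0.9]
width: 0.0146
time_s: 7.03
tcp_pos: [0.5557, 0.0383, 0.2084]
ee_rot: [-1.571, -0.0, 0.853]
contact_force: [-0.3, -1.2, -0.5]
width: 0.015
```

After the turn the contact force is gone and the height dropped, so the slot is over the tongue. Now I press down.

```bash
python3 -m creep '[[[0,0.4,0,0,0,0],[0,0.8,0,0,0,0],[0,1.2,0,0,0,0],[0,1.6,0,0,0,0],[0,2.0,0,0,0,0],[0,2.3,0,0,0,0],[0,2.3,0,0,0,0]]]' && python3 -m creep '[[[0,0.15,0,0,0,0],[0,0.3,0,0,0,0],[0,0.4,0,0,0,0],[0,0.4,0,0,0,0]]]'
```

```text
time_s: 7.62
tcp_pos: [0.5554, 0.0384, 0.1847]
ee_rot: [-1.57, 0.001, 0.855]
contact_force: [-0.0, -0.1, -0.7]
width: 0.0145
time_s: 7.95
tcp_pos: [0.5558, 0.0384, 0.1842]
ee_rot: [-1.573, -0.001, 0.855]
contact_force: [-5.2, -0.0, 12.8]
width: 0.0148
```

The knob seats at TCP z = 0.184 as predicted, with 13 N of press. Now I release and retreat.

```bash
python3 -m creep '[[[0,-0.3,0,0,0,0],[0,-0.3,0,0,0,0],[0,-0.3,0,0,0,0],[0,-0.3,0,0,0,0],[0,-0.3,0,0,0,0],[0,-0.3,0,0,0,0]]]' 0.55 && python3 -m creep '[[[0,-2,0,0,0,0],[0,-5,0,0,0,0],[0,-9,0,0,0,0],[0,-12,-3,0,0,0],[0,-12,-6,0,0,0],[0,-12,-9,0,0,0],[0,-12,-9,0,0,0],[0,-12,-9,0,0,0]]]' && python3 - <<'E'
from h import *
T=pose();im={n:env.capture(n) for n in("wrist","scene","side")}
for n in im: cv2.imwrite(f"pics/{n}5.png",im[n][:,:,::-1]);print(n,blobs(orange(im[n])),blobs(brass(im[n])))
m=orange(im["wrist"]);W=cam("wrist",T)
for c in cv2.findContours(m,0,1)[0]:
    if cv2.contourArea(c)<300: continue
    r=cv2.minAreaRect(c);P=plane(W,cv2.boxPoints(r),.206);e=sorted([(P[1]-P[0])[:2],(P[2]-P[1])[:2]],key=np.linalg.norm)
    print(r[0],P.mean(0),[np.linalg.norm(x) for x in e],np.degrees(np.arctan2(e[1][1],e[1][0])))
s=env.sense();print(np.round(T,3).tolist(),s['contact_force'],s['time_s'],s['width'])
a=cv2.resize(im["wrist"],(480,300));b=cv2.resize(im["side"][130:280,230:390],(320,300),interpolation=2);d=cv2.resize(im["scene"],(480,300));e=cv2.resize(im["scene"][120:270,250:410],(320,300),interpolation=2)
cv2.imwrite("pics/m5.png",np.vstack([np.hstack([a,b]),np.hstack([d,e])])[:,:,::-1])
E
```

```text
time_s: 8.45
tcp_pos: [0.5556, 0.0384, 0.1839]
ee_rot: [-1.57, 0.0, 0.855]
contact_force: [0.4, -0.5, 0.1]
width: 0.0472
time_s: 9.12
tcp_pos: [0.6242, -0.0216, 0.3031]
ee_rot: [-1.569, 0.001, 0.853]
contact_force: [-0.8, 0.5, 0.2]
width: 0.0474
wrist [([317.7, 69.6], [306, 29, 24, 83, 1945])] []
scene [([381.6, 146.7], [376, 144, 12, 6, 36]), ([300.4, 166.5], [299, 163, 4, 9, 31]), ([320.7, 181.4], [317, 174, 8, 13, 58])] [([516.9, 119.4], [514, 118, 6, 3, 8]), ([66.3, 344.6], [8, 286, 119, 114, 7276])]
side [([327.8, 161.5], [325, 158, 7, 7, 35]), ([347.6, 255.4], [345, 249, 7, 14, 75]), ([212.5, 278.4], [201, 274, 24, 10, 83]), ([299.3, 290.2], [289, 285, 24, 16, 102])] [([613.6, 125.8], [610, 125, 9, 3, 10]), ([538.7, 178.3], [512, 156, 61, 42, 1211])]
(317.5, 70.0) [0.55634    0.03773977 0.206     ] [np.float64(0.014428833172839538), np.float64(0.05067707916572603)] -40.63608962131675
[[0.657, -0.002, -0.754, 0.624], [0.754, 0.0, 0.657, -0.022], [-0.001, -1.0, 0.002, 0.303], [0.0, 0.0, 0.0, 1.0]] [-1.00876518  0.58098274 -0.66102902] 9.2667 0.04710701940171009
```

View pics/m5.png

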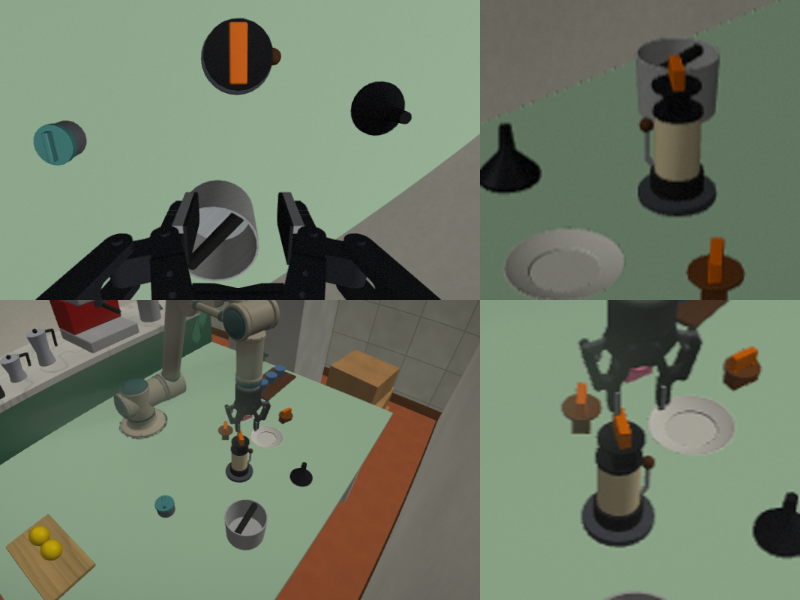

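The final pictures show the knob seated on the plate with its bar at -40.6°, the tongue's own angle. Its size at the home height is 14.4 x 50.7 mm against 16 x 52, so the height is right. The funnel (401,235) and tin (220,273) are where they were, and the gripper is clear. I'll hand it in.

```bash
python3 - <<'E'
from h import *
print(tri(cam("scene"),[320.7,181.4],cam("side"),[327.8,161.5]))
for n in("scene","side"):
    a,b=cv2.imread(f"pics/{n}0.png"),cv2.imread(f"pics/{n}5.png")
    for w,(u,v) in {"scene":{"tin":(220,272),"funnel":(402,232)},"side":{"tin":(417,193),"funnel":(244,210)}}[n].items():
        print(n,w,cv2.absdiff(a,b)[v-18:v+18,u-18:u+18].mean())
print(env.close_job())
E
```

```text
(array([0.55932554, 0.03614938, 0.20444875]), np.float64(0.0005733495695862134))
scene tin 0.5841049382716049
scene funnel 1.0200617283950617
side tin 1.5236625514403292
side funnel 1.8876028806584362
the job is handed in; nothing more can be done
None
```

The black knob is refitted on the grinder and fully home on the end plate, and I handed the job in at about 9.3 s; no verdict is reported.

- **Placing:** I gripped the knob by its bar on the saucer and carried it over. I set it on the tongue's end about 67° out of line. Contact came at tool height 0.2099 m (0.210 m predicted) with about 6 N, and I held it there for 0.75 s.
- **Turning and pressing:** I turned it 67° into line and pressed it down. It stopped at tool height 0.184 m, as predicted for fully home, with 13 N of press. I then let go and backed off.
- **Last checks:**
  - The bar lies at -40.6°, the same angle measured for the tongue.
  - The knob's centre is within about 2 mm of the tongue.
  - The bar's apparent size fits the home height.
  - The tin and funnel look unmoved in both fixed cameras.
  - The gripper was clear and touching nothing.
- **One disagreement:** the two-camera reading of the bar's height was 0.204 m, about 13 mm above the expected middle of the bar at 0.191 m. The same reading was 13 mm high when the knob stood on the saucer, because the cameras see mostly the bar's top. It still agrees with the knob being home.

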